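# Hold the clip open over the menu card

## Task

Squeeze the tails of the red spring clip until it is wide open on the caddy's rim, lift it straight off, and bring it to the menu card. Lower it astride the middle of the card's top edge, square to the card, with the jaws well down over the edge yet wide open and touching nothing, so that I can slide the slip with today's special in beside the card. Finish holding it still like that - do not let it close or let go - and leave the caddy, the blue clip, the menu card, the jar and the takeout box where they are.

Things in the scene. Friction and masses are not known exactly. Their poses are not given: they have to be found in the camera images.
- red_clip: Red plastic spring clip, 60 g: two levers on a steel pin, parked on the caddy's near long wall, jaws down, tails up, pin resting on the rim. Origin on the pin at mid width; y along the pin, z up to the tails, x from jaw to jaw. The frame is that of the +x lever: spread evenly by q it turns -q/2 about y. Pin barrel 8 mm thick, 50 mm long; jaws 64 mm wide, 3 mm thick, tips 34 mm below the pin.
- red_lever (a joint): Opening of the red clip (rad): 0 as parked, biting the 4 mm wall; grows as the tails are squeezed together; 0.76 at its stop, jaw tips then 29 mm apart (21 mm at 0.5); -0.06 when shut on nothing. The spring needs about 6 N on the tail ends to begin and 12 N wide open: a grip of 30 N takes it to the stop.
- red_tip_a (a point): Inner edge of the tip of the red clip's +x jaw, at mid width.
- red_tip_b (a point): Inner edge of the tip of the red clip's -x jaw, at mid width.
- red_tail_a (a point): Top outer edge of the red clip's +x tail, at mid width. Each tail is 34 mm wide along the pin, 4 mm thick and ends 39 mm above the pin. As parked the two splay like a V, 58 mm over the top ends, 43 mm over the outsides 20 mm above the pin; at the stop they stand parallel, 26 mm over the outsides, tops 45 mm above the pin. Pinch them along the clip's x.
- red_tail_b (a point): Top outer edge of the red clip's -x tail, at mid width.
- caddy: Loose grey plastic open-topped caddy on the counter, 120 mm (x) x 240 mm (y) x 90 mm high, about 1 kg, walls 4 mm, with lids and wooden forks inside below the rim. Origin at the centre of its underside. Both clips sit on its near long wall (centre of the wall at x = -58 mm), at either end.
- menu_card: White menu card with a green head band: stiff board 4 mm thick (x), 148 mm wide (y), standing upright in a dark wooden foot 60 x 160 x 26 mm; loose, 450 g. The card's top edge is 150 mm above the counter. Origin at the centre of the foot's underside; x is normal to the card's faces, y runs along its top edge.
- blue_clip: Blue clip of the same make parked on the same wall, at the other end: leave it. Origin on the hinge pin, axes as for the red one.
- jar: Loose amber jar with a white cap, 80 mm across, 125 mm high. Origin at the centre of its underside. Leave it.
- takeout_box: Loose closed white foam takeout box, 122 x 122 x 66 mm. Origin at the centre of its underside. Leave it.
Mind the look-alikes: they are no part of the job. Of the things shaped like the red_clip, the red one is meant.

How it is judged:
By the outcome, as a careful person would: the job done as asked, in the order asked, and still so for the second after the job is handed in, while the arm keeps its last pose, push and grip.
It also fails if it takes over 38 s, if anything falls off the work surface, if the arm or the gripper's body presses on something with over 40 N, if the wrist force passes 120 N, or if a joint passes its speed limit or range.

## Robot

A 6-joint arm with a two-finger parallel gripper is mounted at the origin on the work surface. World frame = base frame: x ahead of the robot, y to its left, z up, the work surface at z = 0. Lengths are in mm, angles in rad, forces in N, time in s.
With the tool pointing down it reaches from about 375 to 975 mm from the base axis. Payload 3.8 kg.
Tool frame: the origin (TCP) lies between the finger pads; the fingertips stand r.tip_reach ahead of it and the grasp point (between the pads) lies 2 mm behind it (r.tip_reach is the distance from the TCP to the fingertips, in mm); z points along the fingers, y is the line along which they close (so a half turn about z gives the same grasp; the last joint's range is limited). The gripper opens to 88 mm and grips with 3 to 60 N. Pads are 18 mm wide; open, the fingers measure 123 mm over their backs; the gripper's body (75 mm by 187 mm) begins 45 mm behind the grasp point.
Start: joints at [1.286, 0.264, 1.604, -0, 1.274, -0.037], TCP at [165.556, 654.377, 255.706] pointing down, gripper open.
Joint ranges: [-2.63, 2.63], [-0.94, 2.18], [0.31, 2.57], [-1.31, 4.45], [0, 2.66], [-2.55, 2.55]. Speed limits (rad/s): [2.57, 2.57, 3.14, 3.14, 3.14, 3.14].

## Interface

Orientations are given as a rotation vector (axis times angle).
In Python, from workcell import r gives the robot as it stands. The module is installed in compiled form; this text tells all that it offers. Calls block until the motion is done:
- r.movep(position, orientation): joint-space move of the TCP to a pose.
- r.movel(position, frame=None, v=150, threshold=None): straight line of the TCP; frame=None keeps the orientation; v is the mean speed in mm/s. With threshold (N) it stops when the force on the tool has changed by that much, and returns True; else False.
- r.goto_joints(angles): joint-space move.
- r.open() and r.grasp(effort=None): open the fingers fully, or close them until they stop; effort is the grip in N (None keeps the last).
- r.wait(seconds).
- r.inverse_kinematics(position, orientation): joint angles nearest the present ones, or None.
- r.get_state(): the state.
- r.snapshot(name): name is "scene" or "side" or "wrist"; returns a dict with "image" (480x640x3 uint8, blue, green, red), "fx", "fy", "cx", "cy" (pixels), "eye" and "attitude" of the camera in the world; the wrist camera has in their place "mount" (4x4, takes a point from camera to tool coordinates, whose origin is the TCP and whose axes are the flange's). Camera axes: x right, y up, looking along -z (the intrinsics and any distortion apply to the point x, -y, -z); pixel columns grow to the right and rows downward; lengths in mm; the calibration is good to about 2 mm. A picture is of the moment at which its call begins: read the wrist's pose just before it. There is no depth.
A pose or a line that the arm cannot do raises r.MotionError and nothing moves.
- r.job_done(): hands the job in; it is judged then, once.
The state is a dict: "time_s": time; "joints": joint angles; "qvel": joint speeds; "effort": joint torques, N m; "position": TCP position; "eef_rot": TCP orientation; "contact_force": force on the tool from outside, world axes, zero at the start; "torque": the same for the moment, N m; "grip_width": finger opening in mm; "gripper_force": force on a finger pad.
Only numpy, scipy, OpenCV 4.12 (cv2) and the standard library are available. Lean on these libraries where they do the work, as an engineer would, in place of code of your own. Each camera call takes 0.05 s, during which the arm holds its last target. There are 200 camera calls.

## Working session

There is one attempt and no reset: what is moved stays moved. The work goes in short steps, each a Python script; the robot and the scene stay as the last script left them, time stands still between calls to the robot, and variables do not carry over. Pictures are saved under pics/ and viewed, at most 10 in all, crops included, and the job is handed in when it is done.

```bash
mkdir -p pics
python3 - <<'E'
from workcell import r
import cv2,numpy as np,pickle
d={}
for n in("scene","side","wrist"):
    s=r.get_state(); c=r.snapshot(n); c["st"]=s; d[n]=c; cv2.imwrite(f"pics/{n}0.png",c["image"])
    print(n,{k:(np.round(v,3).tolist() if k!="image" else 0) for k,v in c.items() if k not in("image","st")}, [k for k in c])
pickle.dump(d,open("d0.pkl","wb"))
print(r.tip_reach,s)
E
```

```text
scene {'fx': 520.605, 'fy': 520.605, 'cx': 314.749, 'cy': 242.548, 'eye': [1062.916, 502.947, 929.855], 'attitude': [0.346, 0.882, 2.252]} ['image', 'fx', 'fy', 'cx', 'cy', 'eye', 'attitude', 'st']
side {'fx': 528.66, 'fy': 528.66, 'cx': 319.977, 'cy': 243.207, 'eye': [437.848, -755.631, 868.624], 'attitude': [0.754, -0.057, -0.108]} ['image', 'fx', 'fy', 'cx', 'cy', 'eye', 'attitude', 'st']
wrist {'fx': 348.443, 'fy': 348.443, 'cx': 316.391, 'cy': 232.296, 'mount': [[-0.0, 0.946, 0.325, 84.452], [1.0, 0.0, 0.001, -0.515], [0.001, 0.325, -0.946, -128.934], [0.0, 0.0, 0.0, 1.0]]} ['image', 'fx', 'fy', 'cx', 'cy', 'mount', 'st']
17.0 {'time_s': 0.1, 'joints': array([ 1.28609578e+00,  2.64652699e-01,  1.60523804e+00, -5.35847578e-06,
        1.27371255e+00, -3.68993785e-02]), 'qvel': array([-0.0007818 ,  0.00080762, -0.00321692, -0.00078649, -0.00082606,
       -0.00136233]), 'effort': array([-2.56095655e-04, -5.03615677e+01, -3.58069789e+01,  7.30748009e-02,
        2.31718010e-02, -2.30237197e-05]), 'position': array([165.38963038, 653.79108716, 254.52908238]), 'eef_rot': array([-0.38820822, -3.11719397,  0.00311853]), 'contact_force': array([-0.52227283,  1.02374733, -0.32977262]), 'torque': array([-0.02466258,  0.03200672,  0.05438535]), 'gripper_force': 0.0, 'grip_width': 88.06561466537613}
```

View pics/scene0.png

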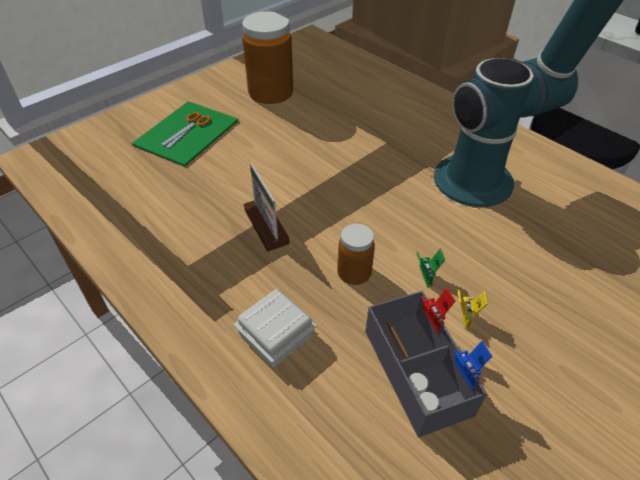

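View pics/side0.png

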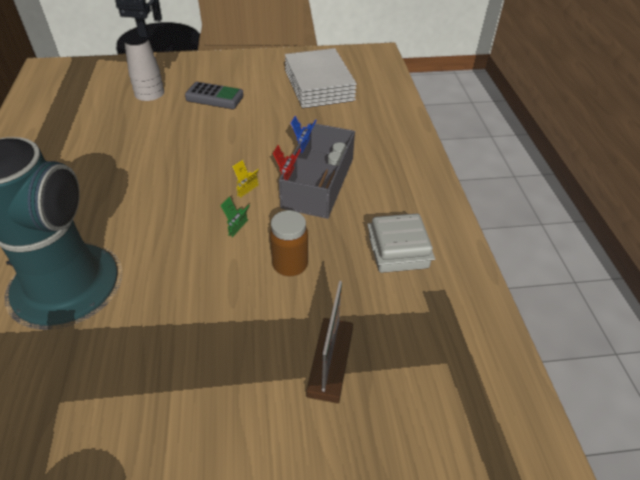

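Candidates by scene pixel: red (436,310) on the caddy wall, blue (474,363) on the same wall, and green (430,266) and yellow (470,306) lying on the counter. I choose red. The card is at (263,205), and its foot at (266,225).

```bash
cat > h.py <<'E'
import numpy as np,cv2,pickle
from scipy.spatial.transform import Rotation as R
from workcell import r
def snap(n):
    s=r.get_state(); c=r.snapshot(n); c["st"]=s
    return pose(c)
def pose(c):
    if "mount" in c:
        T=np.eye(4);T[:3,:3]=R.from_rotvec(c["st"]["eef_rot"]).as_matrix();T[:3,3]=c["st"]["position"]
        M=T@np.array(c["mount"]); c["E"]=M[:3,3];c["A"]=M[:3,:3]
    else:
        c["E"]=np.array(c["eye"]);c["A"]=R.from_rotvec(c["attitude"]).as_matrix()
    return c
def ray(c,p):
    d=np.array([(p[0]-c["cx"])/c["fx"],-(p[1]-c["cy"])/c["fy"],-1.]); d=c["A"]@d
    return c["E"],d/np.linalg.norm(d)
def onz(c,p,z):
    e,d=ray(c,p); return e+d*(z-e[2])/d[2]
def tri(*cp):
    A=0;b=0
    for c,p in cp:
        e,d=ray(c,p);P=np.eye(3)-np.outer(d,d);A=A+P;b=b+P@e
    return np.linalg.solve(A,b)
def proj(c,X):
    q=c["A"].T@(np.asarray(X)-c["E"]); return np.array([c["cx"]-c["fx"]*q[0]/q[2],c["cy"]+c["fy"]*q[1]/q[2]])
def mask(im,col):
    H=cv2.cvtColor(im,cv2.COLOR_BGR2HSV);h,s,v=[H[...,i].astype(int) for i in range(3)]
    if col=="red": m=((h<6)|(h>172))&(s>170)&(v>70)
    if col=="blue": m=(abs(h-115)<12)&(s>150)&(v>70)
    return m.astype(np.uint8)*255
def cen(m):
    n,l,st,ce=cv2.connectedComponentsWithStats(m);i=1+np.argmax(st[1:,4]);return ce[i],st[i]
# down-pointing orientation with tool x at heading a (rad) in world
def down(a): 
    x=np.array([np.cos(a),np.sin(a),0]);z=np.array([0,0,-1.]);return R.from_matrix(np.c_[x,np.cross(z,x),z]).as_rotvec()
E
python3 - <<'E'
from h import *
d=pickle.load(open("d0.pkl","rb"));[pose(c) for c in d.values()]
S,D=d["scene"],d["side"]
for col in("red","blue"):
    a,b=[cen(mask(c["image"],col)) for c in(S,D)];print(col,a,b,tri((S,a[0]),(D,b[0])))
print("caddy z90",[onz(S,p,90).round() for p in((367,308),(424,295),(481,402),(421,432))],[onz(D,p,90).round() for p in((281,180),(330,191),(355,130))])
print("card z150 S",onz(S,(251,167),150).round(),onz(S,(277,208),150).round(),"D",onz(D,(340,284),150).round(),onz(D,(326,353),150).round())
print("jar",onz(S,(357,236),125).round(),onz(D,(289,222),125).round())
# foot corners in scene z=26
print("foot",[onz(S,p,26).round() for p in((245,206),(272,244),(287,238))])
print(R.from_rotvec(S["st"]["eef_rot"]).as_matrix().round(2))
E
```

```text
red (array([437.69614148, 307.42926045]), array([421, 288,  34,  45, 622], dtype=int32)) (array([279.28220859, 157.19631902]), array([273, 146,  15,  25, 163], dtype=int32)) [476.78549157 234.45793193 104.35042161]
blue (array([471.83570505, 362.36998706]), array([454, 342,  37,  47, 773], dtype=int32)) (array([296.85714286, 127.86607143]), array([292, 118,  13,  21, 112], dtype=int32)) [527.75422014 350.25393178 103.05423322]
caddy z90 [array([579., 134.,  90.]), array([472., 190.,  90.]), array([580., 401.,  90.]), array([696., 364.,  90.])] [array([469., 177.,  90.]), array([575., 128.,  90.]), array([669., 353.,  90.])]
card z150 S [ 516. -304.  150.] [ 562. -155.  150.] D [ 550. -186.  150.] [ 508. -320.  150.]
jar [477.   7. 125.] [475.   3. 125.]
foot [array([ 536., -320.,   26.]), array([ 570., -173.,   26.]), array([ 532., -164.,   26.])]
[[-0.97  0.25 -0.  ]
 [ 0.25  0.97 -0.  ]
 [ 0.   -0.   -1.  ]]
```

Run:
```python
from h import *
r.movep([477,234,225],down(np.radians(66)))
r.wait(.2)
c=snap("wrist");pickle.dump(c,open("w1.pkl","wb"))
print(r.get_state()["position"],r.get_state()["time_s"],cen(mask(c["image"],"red")))
cv2.imwrite("pics/w1.png",c["image"])
```

```text
[476.82363625 234.61623181 224.9765965 ] 2.3 (array([332.95810772, 234.74095184]), array([ 291,  182,   84,   87, 3509], dtype=int32))
```

View pics/w1.png

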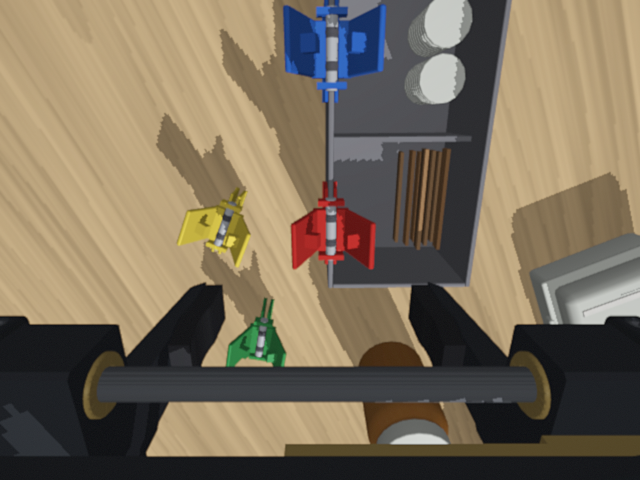

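The wrist view shows the red clip on the near wall. Its left tail top edge is (292,221)-(292,268), its right one (375,219)-(375,267), and its pin is at (332,232). Blue is at the far end of the wall, and green and yellow are on the counter.

Run:
```python
from h import *
c=pickle.load(open("w1.pkl","rb"))
L=[onz(c,p,133) for p in((292,221),(292,268))];Rr=[onz(c,p,133) for p in((375.5,219),(375.5,267))]
m=np.mean(L+Rr,0);print("tops mid",m,"span",np.linalg.norm(np.mean(L,0)-np.mean(Rr,0)))
for a,b in(L,Rr):d=a-b;print("edge ang",np.degrees(np.arctan2(d[1],d[0])),np.linalg.norm(d))
d=np.mean(Rr,0)-np.mean(L,0);print("x ang",np.degrees(np.arctan2(d[1],d[0])))
print("pin",onz(c,(332,232),94))
g=cv2.cvtColor(c["image"],cv2.COLOR_BGR2GRAY)
for v in(110,120,150,165,275):print(v,g[v,322:342].tolist())
w=[onz(c,p,90) for p in((331.3,110),(331,165),(331,275))];d=w[0]-w[2];print("wall",w,np.degrees(np.arctan2(d[1],d[0])))
print("red tri")
```

```text
tops mid [488.0157847  229.64106902 133.        ] span 56.65263215203119
edge ang 64.76464302703418 34.16510163156421
edge ang 69.22306688285931 34.83578654826764
x ang -22.85513333488363
pin [486.69292424 225.27041743  94.        ]
110 [116, 113, 107, 81, 50, 44, 70, 110, 126, 129, 133, 120, 90, 81, 83, 83, 83, 83, 83, 82]
120 [117, 119, 113, 85, 51, 45, 75, 113, 126, 130, 133, 120, 91, 81, 82, 83, 83, 82, 84, 83]
150 [114, 114, 110, 83, 51, 47, 78, 115, 127, 131, 130, 120, 123, 125, 125, 125, 125, 125, 125, 125]
165 [119, 119, 114, 86, 50, 48, 81, 116, 127, 132, 129, 100, 81, 80, 81, 82, 80, 82, 81, 81]
275 [114, 117, 120, 120, 110, 84, 93, 123, 135, 134, 107, 66, 54, 56, 57, 56, 57, 57, 57, 56]
wall [array([522.02187058, 308.94456303,  90.        ]), array([506.49769481, 273.18489638,  90.        ]), array([470.63396675, 189.3135255 ,  90.        ])] 66.75390011133315
red tri
```

Run:
```python
from h import *
o=down(np.radians(66.9))
r.movep([488,229.3,190],o)
r.movel([488,229.3,127],v=100)
r.wait(.2)
c=snap("wrist");pickle.dump(c,open("w2.pkl","wb"))
s=r.get_state();print(s["position"],s["time_s"],s["contact_force"])
cv2.imwrite("pics/w2.png",c["image"])
```

```text
[488.49944325 229.51692582 127.77382259] 3.6083 [ 0.46034293 -0.18005261 -0.29163954]
```

View pics/w2.png

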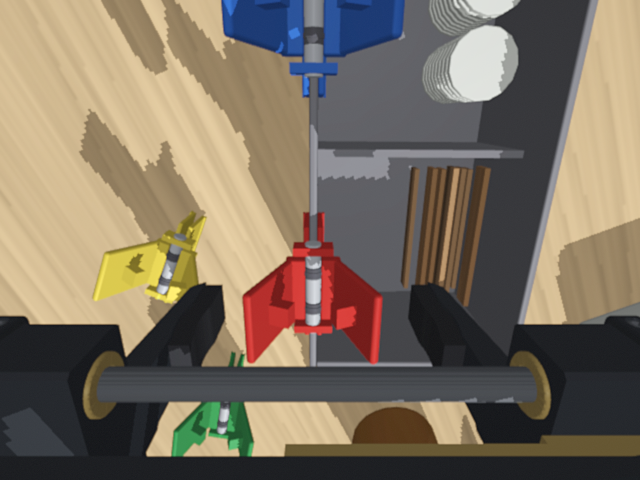

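The red clip is between the fingers. Its tail tops run (245,293/362) on the left and (381,293/362) on the right, middle u≈313. The finger mid is u≈316.5, so the clip is about 1.3 mm off to the left. I'll correct that, then pinch.

Run:
```python
from h import *
c=pickle.load(open("w2.pkl","rb"))
P=[onz(c,p,133) for p in((245,294),(249,362),(381,294),(378,362))]
m=np.mean(P,0);t=c["st"]["position"];Rm=R.from_rotvec(c["st"]["eef_rot"]).as_matrix()
print("mid in tool",Rm.T@(m-t),[ (Rm.T@(p-t)).round(1) for p in P])
n=Rm[:,1]; u=Rm[:,0]
off=(Rm.T@(m-t)); 
tgt=np.array([488,229.3,127])+n*(-1.2)+u*np.clip(off[0],-4,4)
r.movel(tgt.tolist(),v=50)
r.wait(.2)
print(r.get_state()["position"],tgt)
g=r.grasp(30);r.wait(.4)
s=r.get_state();print(g,s["position"],s["time_s"],s["contact_force"],s["torque"],s["grip_width"],s["gripper_force"])
c=snap("wrist");cv2.imwrite("pics/w3.png",c["image"]);pickle.dump(c,open("w3.pkl","wb"))
```

```text
mid in tool [-0.7753881  -0.79337334 -5.07153627] [array([ 15.7, -28.1,  -5.1]), array([-17.2, -28.5,  -5.1]), array([15.7, 26.4, -5. ]), array([-17.3,  27.1,  -5.1])]
[486.5688106  229.06345708 126.98040755] [486.59200369 229.05757952 126.99767561]
False [487.57571324 230.06175994 131.47028881] 5.425 [-7.78990642 -0.62636943 22.5356699 ] [-0.22748924  1.67140361  0.02022539] 25.34087674440514 29.34258085093461
```

View pics/w3.png

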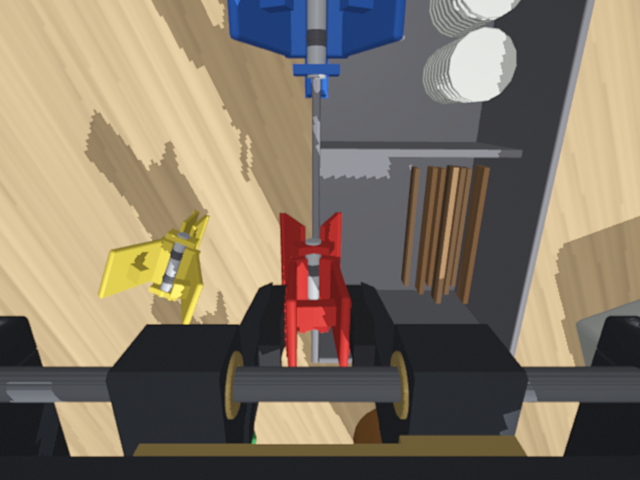

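Grip width is 25.3 mm and the tails are parallel (cols 285-350, rows 215-365), so the clip is at its stop. The caddy hasn't moved. Next I lift straight up and go look at the card.

Run:
```python
from h import *
r.movel([486.6,229.06,200],v=60)
r.movel([486.6,229.06,275],v=150)
s=r.get_state();print(s["time_s"],s["contact_force"],s["torque"],s["grip_width"],s["gripper_force"])
c=snap("side");cv2.imwrite("pics/s1.png",c["image"][60:420,180:480])
r.movel([559,-297,275],down(np.radians(73)),v=200)
r.wait(.3)
c=snap("wrist");pickle.dump(c,open("w4.pkl","wb"));cv2.imwrite("pics/w4.png",c["image"])
s=r.get_state();print(s["time_s"],s["position"],s["contact_force"],s["torque"],s["grip_width"],s["gripper_force"])
```

```text
7.4917 [-0.12048221 -0.07515483 -1.45008492] [-0.14154735  0.10991832  0.00696901] 25.581984768347173 29.157809275056934
10.7 [ 559.01591154 -296.87355377  275.04155793] [-0.50320946 -0.8316694  -0.38598671] [-0.0259342   0.06771593  0.04620303] 25.322538159727145 29.157593334966805
```

View pics/w4.png

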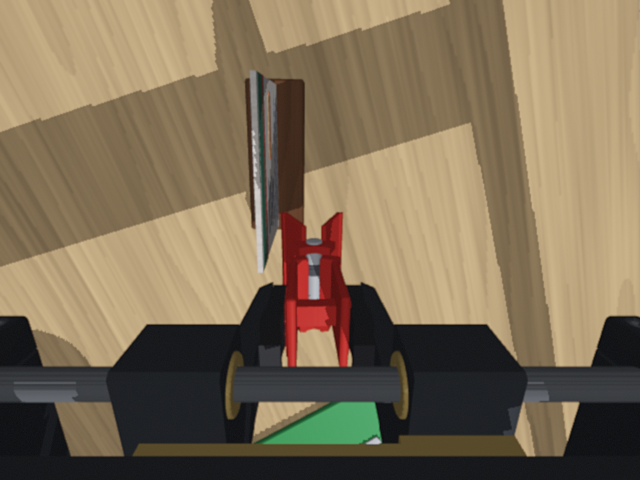

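The clip looks unchanged in the grip. The card's top edge runs from about (253,71) to (261,272). I'll take a zoomed crop to get it exactly.

Run:
```python
from h import *
c=pickle.load(open("w4.pkl","rb"))
im=cv2.resize(c["image"][60:280,235:375],None,fx=2.6,fy=2.6,interpolation=cv2.INTER_CUBIC)
s=cv2.imread("pics/s1.png");s=cv2.resize(s,None,fx=1.4,fy=1.58)
H=max(im.shape[0],s.shape[0]);o=np.zeros((H,im.shape[1]+s.shape[1],3),np.uint8);o[:im.shape[0],:im.shape[1]]=im;o[:s.shape[0],im.shape[1]:]=s
cv2.imwrite("pics/z4.png",o);print(o.shape)
```

```text
(572, 784, 3)
```

View pics/z4.png

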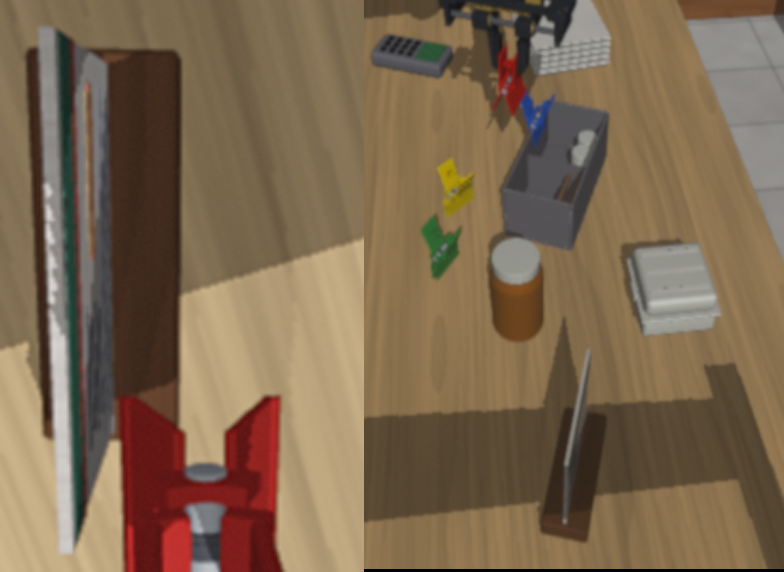

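Run:
```python
from h import *
c=pickle.load(open("w4.pkl","rb"))
e=[onz(c,p,150) for p in((252.7,70.6),(260.7,272.0))];d=e[0]-e[1];m=np.mean(e,0)
print("card mid",m,"len",np.linalg.norm(d),"ang",np.degrees(np.arctan2(d[1],d[0])))
im=cv2.resize(c["image"][205:375,245:395],None,fx=3.5,fy=3.5,interpolation=cv2.INTER_CUBIC);im=cv2.convertScaleAbs(im,alpha=1.5,beta=10)
cv2.imwrite("pics/z5.png",im)
```

```text
card mid [ 528.73530011 -248.80638893  150.        ] len 147.350384223354 ang 72.09014471207487
```

View pics/z5.png

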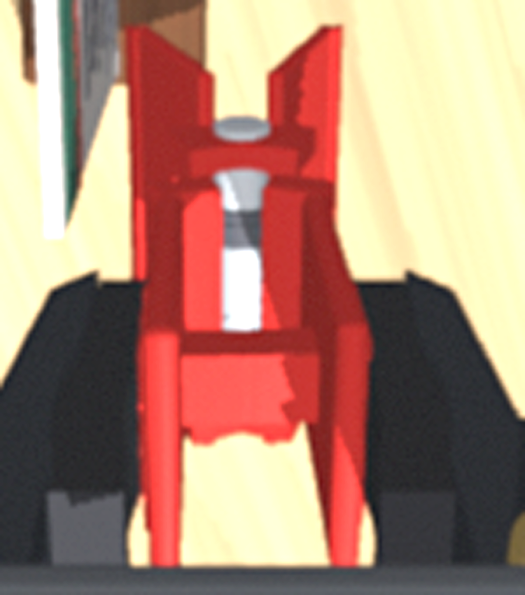

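The clip is square in the grip in yaw and rolled about 1°. I'll hover it over the card's middle and check from the wrist and side cameras.

Run:
```python
from h import *
c=pickle.load(open("w4.pkl","rb"));t=c["st"]["position"];Rm=R.from_rotvec(c["st"]["eef_rot"]).as_matrix()
for p in((314.5,240),(314.2,299)):print("pin end in tool",Rm.T@(onz(c,p,t[2]-37.5)-t))
for p in((281.5,213),(343,213)):print("jaw far corner",Rm.T@(onz(c,p,t[2]-37.5-31)-t))
o=down(np.radians(72.1));Rm=R.from_rotvec(o).as_matrix()
tg=np.array([528.7,-248.8,0])+Rm[:,1]*1.5
r.movel([tg[0],tg[1],275],o,v=100);r.movel([tg[0],tg[1],235],v=80);r.wait(.3)
c=snap("wrist");d=snap("side");e=snap("scene");pickle.dump((c,d,e),open("w6.pkl","wb"))
s=r.get_state();print(s["time_s"],s["position"],s["contact_force"],s["grip_width"])
a=cv2.resize(c["image"][100:380,220:420],None,fx=2,fy=2,interpolation=cv2.INTER_CUBIC)
q=proj(d,[528.7,-248.8,170]).astype(int);z=proj(e,[528.7,-248.8,170]).astype(int)
f=lambda im,q:cv2.resize(im[max(q[1]-70,0):q[1]+70,q[0]-50:q[0]+50],(200,280),interpolation=cv2.INTER_CUBIC)
b=np.vstack([f(d["image"],q),f(e["image"],z)]);print(q,z)
cv2.imwrite("pics/z6.png",np.hstack([a,b]))
```

```text
pin end in tool [23.00440872 -0.50007571 37.50038944]
pin end in tool [-10.98360029  -0.73130443  37.49973609]
jaw far corner [ 28.49966594 -20.03975052  68.49891782]
jaw far corner [28.48579353 16.1197444  68.50183101]
12.5083 [ 530.24989395 -249.33304157  235.33046834] [-0.51211484  0.48765323 -0.76333518] 25.117120972412813
[333 307] [260 173]
```

View pics/z6.png

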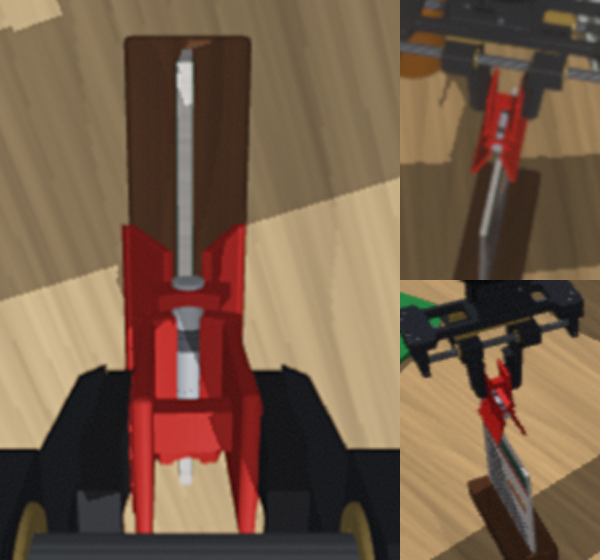

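The card's top edge runs from (312.5,~126) to (313,342) and passes centrally between the jaws (jaw mid u=312, card u=312.5). It is square to the clip.

Run:
```python
from h import *
c,d,e=pickle.load(open("w6.pkl","rb"));t=c["st"]["position"];Rm=R.from_rotvec(c["st"]["eef_rot"]).as_matrix()
im=c["image"]
print(im[118:142,312].tolist());print(im[332:348,313].tolist())
for p in((312.5,124),(312.5,130),(312.8,342)):print(p,Rm.T@(onz(c,p,150)-t))
```

```text
[[36, 51, 69], [28, 42, 64], [31, 45, 67], [30, 45, 68], [33, 48, 73], [39, 53, 77], [66, 72, 85], [100, 102, 104], [107, 108, 109], [104, 106, 108], [103, 104, 107], [104, 106, 109], [127, 129, 133], [172, 175, 179], [197, 200, 204], [200, 203, 207], [199, 202, 207], [201, 203, 208], [202, 205, 209], [201, 204, 208], [199, 201, 206], [197, 200, 204], [196, 199, 202], [195, 198, 202]]
[[198, 201, 205], [198, 201, 205], [198, 201, 204], [196, 199, 202], [195, 197, 201], [198, 200, 204], [201, 204, 208], [201, 204, 208], [199, 201, 205], [190, 196, 201], [165, 185, 199], [137, 173, 196], [132, 173, 197], [135, 175, 198], [137, 177, 200], [136, 176, 200]]
(312.5, 124) [77.98324482 -1.78685921 85.65803308]
(312.5, 130) [74.59245858 -1.80007848 85.65876205]
(312.8, 342) [-74.12749686  -2.1607733   85.6909839 ]
```

Run:
```python
from h import *
o=down(np.radians(72.1));Rm=R.from_rotvec(o).as_matrix()
tg=np.array([528.7,-248.8,0])+Rm[:,1]*1.5+Rm[:,0]*3
r.movel([tg[0],tg[1],235],v=30)
print(r.movel([tg[0],tg[1],196],v=30,threshold=6));r.wait(.5)
c=snap("wrist");d=snap("side");e=snap("scene");pickle.dump((c,d,e),open("w7.pkl","wb"))
s=r.get_state();print(s["time_s"],s["position"],tg,s["contact_force"],s["grip_width"],s["gripper_force"])
a=cv2.resize(c["image"][100:380,220:420],None,fx=2,fy=2,interpolation=cv2.INTER_CUBIC)
f=lambda im,q:cv2.resize(im[q[1]-70:q[1]+70,q[0]-75:q[0]+75],(300,280),interpolation=cv2.INTER_CUBIC)
q=proj(d,[528.7,-248.8,150]).astype(int);z=proj(e,[528.7,-248.8,150]).astype(int)
cv2.imwrite("pics/z7.png",np.hstack([a,np.vstack([f(d["image"],q),f(e["image"],z)])]))
```

```text
False
14.8583 [ 531.03897587 -246.40294452  195.98581522] [ 5.31049461e+02 -2.46406252e+02 -6.76883676e-17] [ 0.23227885  0.08080187 -0.61962295] 25.348253152154122 29.157567128859228
```

View pics/z7.png

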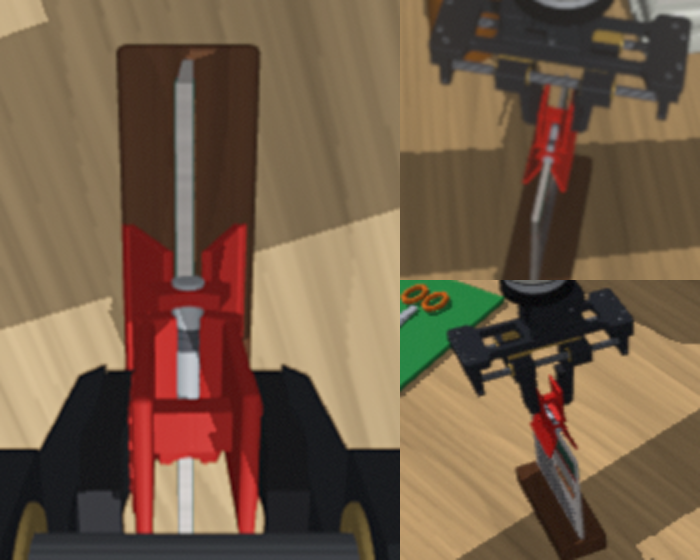

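The card lies centred and clear between the wide-open jaws (card u≈312.5, jaw mid 312.5), with no contact force. I'm handing it in.

```bash
python3 -c "
from workcell import r
print(r.job_done())"
```

```text
the job is handed in; nothing more can be done
None
```

The job is handed in: the red clip is held wide open, square astride the middle of the menu card's top edge, with about 22 mm of jaw below the edge (estimated from the arm's height) and no contact felt or seen; nothing else was seen to move, though I did not re-measure the other objects.

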